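# Push a loaded screwdriving jig shut

### The arm

A 7-joint arm with a two-finger parallel gripper is mounted at the origin on the work surface. World frame = base frame: x ahead of the robot, y to its left, z up, the work surface at z = 0. Lengths are in m, angles in degrees, forces in N, time in s.
With the tool pointing down it reaches from about 0.425 to 0.875 m from the base axis. Payload 4.7 kg.
Tool frame: the origin (TCP) lies on the centre line of the jaws, within the pads' length; the fingertips stand 19 mm ahead of it and the grasp point (between the pads) is the TCP; z points along the fingers, y is the direction in which the jaws open and shut (so a half turn about z gives the same grasp; the last joint's range is limited). The gripper opens to 85 mm and grips with 20 to 120 N. Pads are 22 mm wide; open, the fingers measure 114 mm over their backs; the gripper's body (76 mm by 85 mm) begins 54 mm behind the grasp point. The pads swing forward as they close: fully open they stand 13 mm farther back than shut.
Start: joints at [65.036, 18.392, -4.016, 83.108, 1.295, 78.541, -3.26], TCP at [0.283, -0.585, 0.227] pointing down, gripper open.
Joint ranges: [-163.93, 163.93], [-17.29, 119.83], [-79.2, 71.16], [3.27, 140.29], [-89.18, 269.18], [5.43, 117.66], [-154.24, 154.24]. Speed limits (degrees/s): [147.25, 147.25, 180, 180, 180, 180, 180].

### API

Orientations are given as [roll, pitch, yaw] about the fixed x, y, z axes, in that order (R = Rz(yaw) Ry(pitch) Rx(roll)).
In Python, from cell import manip gives the robot as it stands.
- The arm moves only by the tool carry_out, never from a script. Its argument "moves" is a list of rows, each an object with "translation": the shift along the tool's x, y, z in m, a list of three; "twist": the turn about the tool's z in degrees; "fingers": the opening, from 0 (shut) to 1 (fully open). In form: [{"translation": [tx, ty, tz], "twist": twist, "fingers": fingers}, ...]. A call has 1 to 8 rows; each row shifts and turns the commanded pose from where the row before left it, along the tool's axes as they then stand; what a row does not reach is not made up. A row lasts 1/8 s, in which the tool goes at most 62.5 mm and 10.7 degrees, less where a joint would pass 70% of its speed; a pose out of reach is approached as far as the arm can. A call with a gripper value outside its range is refused whole. The fingers move at their own pace and stop on an object; the grip force is fixed at half the most. Time passes only in rows, so rows that do not move let the fingers close. It gives the time, the measured TCP pose, the force and the opening at its end, in the units of the state.
- manip.observe(): the state, without advancing time (a new reading comes with each control period).
- manip.snapshot(name): name is "scene" or "top" or "wrist"; returns a dict with "color" (384x512x3 uint8, red, green, blue), "mtx" (3x3 intrinsics, pixels), "R" (3x3) and "t" (3): a world point X has camera coordinates R X + t; the wrist camera has in their place "mount" (4x4, takes a point from camera to tool coordinates, whose origin is the TCP and whose axes are the flange's). Camera axes: x right, y down, z forward; pixel columns grow to the right and rows downward; lengths in m; the calibration is good to about 2 mm. The wrist camera is an equidistant fisheye: a pixel r from the principal point sees the ray r / f radians off the axis. A picture is of the moment at which its call begins: read the wrist's pose just before it. There is no depth.
- manip.job_done(): hands the job in, once; it reports no verdict.
Trained networks look in the newest picture that a camera, given by its name, has taken for a name from the list of things; names that differ only in an ending like _2 or _b are one class to them, and where a whole thing is asked for, a point or a joint stands for the part that bears it (a point fixed in the world has none). Each returns a list of dicts, best first, with "p" (0 to 1); they miss things now and then, are a little off and sometimes report something else, mostly with a low value. They report only what shows in the picture. A call takes as long as a camera call.
- manip.trace(label, camera): "region" (384x512 bool, what is visible of it) and "pixel" ([column, row] in pixels, amid what is visible of it).
The state is a dict: "time_s": time; "qpos": joint angles; "dq": joint speeds; "tau": joint torques, N m; "position": TCP position; "orientation": TCP orientation; "ft_force": force on the tool from outside, world axes, zero at the start; "ft_torque": the same for the moment, N m; "finger_gap": finger opening in m.
Only numpy, scipy, OpenCV 4.12 (cv2) and the standard library are available. Lean on these libraries where they do the work, as an engineer would, in place of code of your own. Each camera call takes 0.05 s, during which the arm holds its last target.

### The job

The jig on the assembly bench is loaded but still open. With the fingertips, push its carriage in by the blue plate until it is fully home against the stop, then push the raised leaf with the brass bushes over and down until it lies flat on its rest, without slamming it. Only push: the housing stays seated in its nest, and the other things on the bench are left where they are.

Things in the scene. Friction and masses are not known exactly. Their poses are not given: they have to be found in the camera images.
- fixture: The jig: black steel base plate 270 x 170 x 15 mm, fixed to the bench. Origin on the bench surface (height 0) under the nest's centre when the carriage is home. x points away from the robot (the carriage goes home towards +x), y to the side of the leaf's hinge, z up. The plate spans x -185 to 85, y -85 to 85 mm; two rails along x at y -30 and 30, up to 27 mm high; stop block at x 66 to 84 mm.
- slide (a joint): Carriage travel in m: 0 = fully home against its stop, 0.10 = fully out towards the robot. Slides with about 3 N of friction and stays where it is left. The carriage is an aluminium plate 110 x 96 mm, top 42 mm above the bench, carrying the nest with the housing and, at its robot-side end, the blue push plate.
- push_plate (a point): Point on the robot-side face of the blue push plate of the carriage, in the middle of its width, 60 mm above the bench; moves with the carriage. The plate is 96 mm wide (along the jig's y) and 8 mm thick, and reaches from 30 to 78 mm above the bench. It is pushed along the jig's +x. When home it stands at jig x -62 mm.
- leaf (a joint): Leaf angle in rad: 0 = lying flat on its rest over the housing, 1.57 = upright, up to 2.0 = leaning outwards (to the jig's +y). Stiff friction hinge: it stays at any angle and takes at most about 0.5 N m to turn (4 N near its free edge), less on the way down.
- leaf_hinge (a point): Middle of the leaf's hinge axis (along the jig's x), at jig x 0, y 70 mm, 86 mm above the bench. The leaf is a flat aluminium plate 100 mm wide (along x), 12 mm thick, centred on the axis in its thickness, from 12 to 150 mm from the axis, with four brass bushes round an opening 36 mm wide (37 to 105 mm from the axis). Shut, it reaches to -y, its top 92 mm above the bench.
- leaf_push (a point): Point on the outer face of the leaf (the top face when shut; the face towards the jig's +y when upright), in the middle of its width, 125 mm from the hinge axis, 25 mm from its free edge; moves with the leaf. The solid strip here is 45 mm deep.
- leaf_rest (a point): Middle of the leaf's rest, between two aluminium posts 22 x 18 mm at jig x -37 and 37, y -66 mm; this point lies at the height of their tops, 80 mm above the bench. Two like posts at y 66 mm carry the hinge.
- nest (a point): Centre of the nest floor on the carriage, 42 mm above the bench; moves with the carriage. Black nest jaws 12 mm high surround the housing.
- housing: The loaded workpiece, loose in the nest: a cast aluminium housing 79 x 55 x 30 mm with a grey cover and four screws set in it (3 mm heads). Origin at the centre of its underside, on the nest floor; its long side lies along the jig's x.
- next_housing: A second housing of the same kind, 79 x 55 x 30 mm, standing loose on the bench; origin at the centre of its underside. Not to be moved.
- bin: Blue open parts bin, 160 x 100 x 75 mm, loose on the bench; origin at the centre of its underside. Not to be moved.
- screw_tin: Round steel tin of screws, 72 mm across, 28 mm high, loose on the bench; origin at the centre of its underside. Not to be moved.
- screwdriver: Screwdriver with a red handle lying on the bench along its own x, about 200 mm long and 26 mm high; origin under its middle. Not to be moved.

How it is judged:
By the outcome, as a careful person would: the job done as asked, in the order asked, and still so for the second after the job is handed in, with the robot touching nothing.
It also fails if it takes over 64 s, if anything falls off the work surface, if the arm or the gripper's body presses on something with over 40 N, if the wrist force passes 120 N, or if a joint passes its speed limit or range.

## Working session

There is one attempt and no reset: what is moved stays moved. The work goes in short steps, Python scripts to look and compute and a tool call to move; the robot and the scene stay as the last step left them, time stands still between calls to the robot, and variables do not carry over. Pictures are saved under pics/ and viewed, and the job is handed in when it is done.

Besides the shell and the picture viewer there is one more tool, called after "Emit:" by a JSON object that holds its "api" and its "payload", one argument or row to a line. carry_out: Moves the arm, as the interface text tells. Its arguments: {"type":"object","properties":{"moves":{"type":"array"}},"required":["moves"]}

```bash
mkdir -p pics; ls
python3 - <<'E'
from cell import manip
import cv2
s=manip.observe()
for k,v in s.items(): print(k,v)
for n in ["scene","top","wrist"]:
    d=manip.snapshot(n)
    cv2.imwrite(f"pics/{n}0.png",d["color"][:,:,::-1])
    print(n,{k:(v.tolist() if hasattr(v,'tolist') else v) for k,v in d.items() if k!="color"})
E
```

```text
pics
time_s 0.0
qpos [65.03514506 18.4405073  -4.01655293 83.17420526  1.29372025 78.53991659
 -3.26039233]
dq [ 0.09379887  0.03628049 -0.07672792 -0.08235258 -0.04848052  0.06897716
 -0.06462189]
tau [ 3.89026882e-04 -4.93579495e+01 -3.81950056e-01 -3.14341021e+01
  1.31605013e-02  1.11439847e-02  1.22554617e-06]
position [ 0.2823607  -0.58487301  0.22621332]
orientation [-1.79890545e+02  4.08282908e-03  2.57749146e+01]
ft_force [ 0.26186226  0.28914196 -0.04662133]
ft_torque [-0.01185239 -0.01472395  0.0056726 ]
finger_gap 0.08536543919668867
scene {'mtx': [[492.65142297148924, 0.0, 257.6661296755854], [0.0, 492.65142297148924, 184.69390044731924], [0.0, 0.0, 1.0]], 'R': [[0.5288675891195739, 0.8485918557855386, 0.013817940270001166], [0.7217130878878467, -0.44110682689120445, -0.5334369560138877], [-0.4465750686617411, 0.2920901052148613, -0.8457269526775957]], 't': [-0.2476513963590734, -0.4102132939443042, 1.338203201941471]}
top {'mtx': [[436.88360490247834, 0.0, 259.4367095625844], [0.0, 436.88360490247834, 186.3303266270724], [0.0, 0.0, 1.0]], 'R': [[0.021457235353588375, -0.9996874235543353, 0.012831299165554299], [-0.9954108984129437, -0.022559075158644276, -0.09299586791209043], [0.09325626183649574, -0.010776980805488761, -0.9955838117973801]], 't': [-0.10183992736729254, 0.5972407143307286, 1.090170451364247]}
wrist {'mtx': [[297.3186396354542, 0.0, 252.53158581847418], [0.0, 297.3186396354542, 192.10682006476273], [0.0, 0.0, 1.0]], 'mount': [[9.503690507504546e-05, -0.9487274081496484, -0.3160953906554709, 0.0824978094150732], [0.9999990708695352, 0.0005200105419792786, -0.0012600988458046894, -0.000965916303955705], [0.001359863247404612, -0.31609497720571955, 0.9487265760783041, -0.14515348260523123], [0.0, 0.0, 0.0, 1.0]]}
```

View pics/scene0.png

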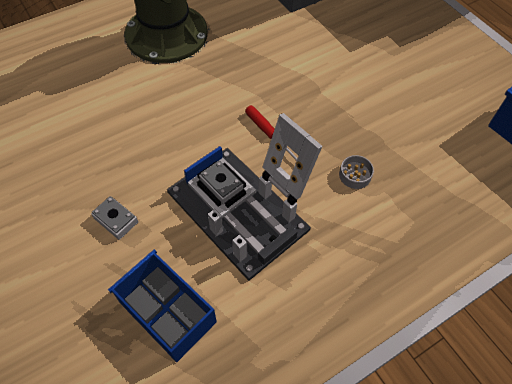

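View pics/top0.png

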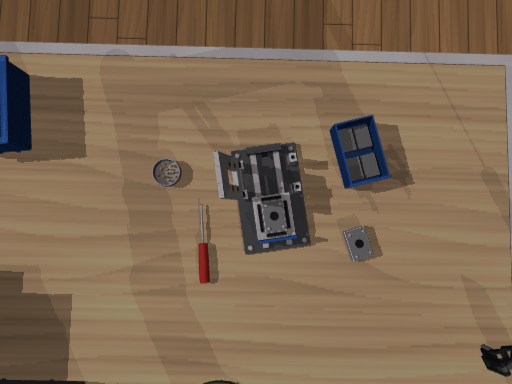

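View pics/wrist0.png

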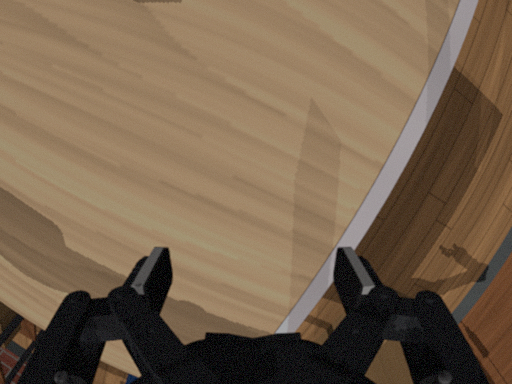

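The top view shows the jig around (270,198), its leaf raised at the left (225,175) and the blue plate at the bottom (278,239). The tin is at (167,172), the screwdriver at (203,245), the bin at (360,152) and the second housing at (359,243). Next I'll zoom in and fit the pose.

Run:
```python
import cv2
a=cv2.imread("pics/top0.png")[125:265,190:330]; cv2.imwrite("pics/topc.png",cv2.resize(a,None,fx=4,fy=4,interpolation=cv2.INTER_CUBIC))
a=cv2.imread("pics/scene0.png")[95:285,155:335]; cv2.imwrite("pics/scenec.png",cv2.resize(a,None,fx=3,fy=3,interpolation=cv2.INTER_CUBIC))
```

```text
(no output)
```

View pics/topc.png

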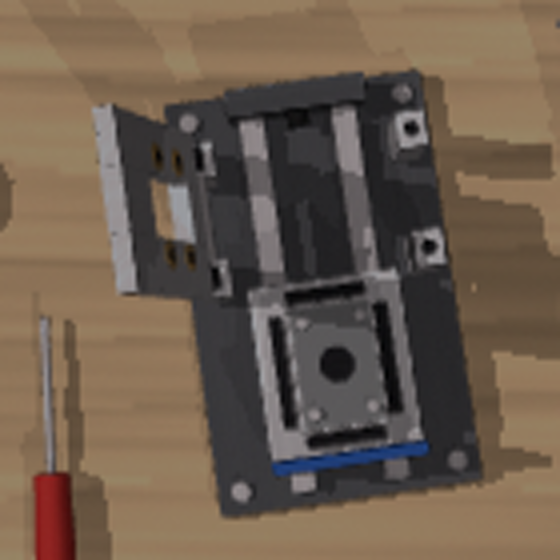

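View pics/scenec.png

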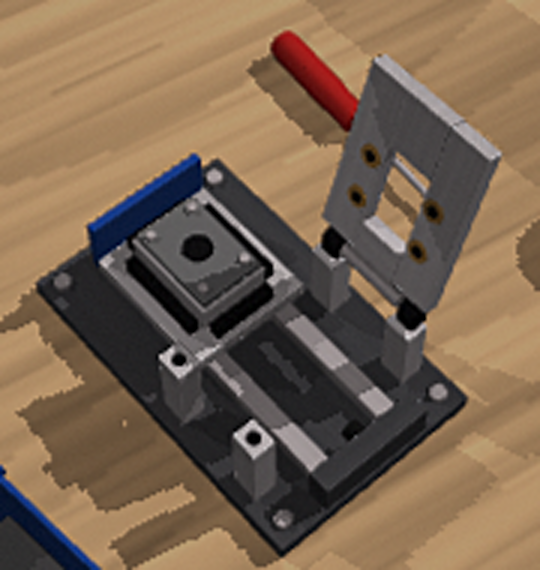

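```bash
cat > fit.py <<'E'
import numpy as np
from scipy.optimize import least_squares
CAM={'scene':([[492.65142297148924, 0.0, 257.6661296755854], [0.0, 492.65142297148924, 184.69390044731924], [0.0, 0.0, 1.0]], [[0.5288675891195739, 0.8485918557855386, 0.013817940270001166], [0.7217130878878467, -0.44110682689120445, -0.5334369560138877], [-0.4465750686617411, 0.2920901052148613, -0.8457269526775957]], [-0.2476513963590734, -0.4102132939443042, 1.338203201941471]),
'top':([[436.88360490247834, 0.0, 259.4367095625844], [0.0, 436.88360490247834, 186.3303266270724], [0.0, 0.0, 1.0]],[[0.021457235353588375, -0.9996874235543353, 0.012831299165554299], [-0.9954108984129437, -0.022559075158644276, -0.09299586791209043], [0.09325626183649574, -0.010776980805488761, -0.9955838117973801]],[-0.10183992736729254, 0.5972407143307286, 1.090170451364247])}
def proj(c,X):
    K,R,t=map(np.array,CAM[c]); p=K@(R@X+t); return p[:2]/p[2]
def ray(c,px,z):
    K,R,t=map(np.array,CAM[c]); d=R.T@np.linalg.inv(K)@[px[0],px[1],1]; o=-R.T@t
    return o+d*(z-o[2])/d[2]
def w(p,J):
    c,s=np.cos(p[2]),np.sin(p[2]); return np.array([p[0]+c*J[0]-s*J[1],p[1]+s*J[0]+c*J[1],J[2]])
E
cat > fit1.py <<'E'
from fit import *
def leaf(p,x,r,n): # n offset to outer normal
    a=p[4]; return [x,.07-r*np.cos(a)+n*np.sin(a),.086+r*np.sin(a)+n*np.cos(a)]
def fx(J): return lambda p:[j/1000 for j in J]
def pp(y): return lambda p:[-.062-p[3],y/1000,.078]
obs=[('top',fx((-185,85,15)),(222,517)),('top',fx((-185,-85,15)),(482,478)),('top',fx((85,-85,15)),(420,72)),('top',fx((85,85,15)),(168,104)),
('top',fx((37,-66,80)),(412,128)),('top',fx((-37,-66,80)),(430,246)),('top',pp(48),(276,475)),('top',pp(-48),(428,452)),
('top',lambda p:leaf(p,.05,.15,-.006),(115,104)),('top',lambda p:leaf(p,-.05,.15,-.006),(137,293)),
('top',lambda p:leaf(p,.05,.15,.006),(93,108)),('top',lambda p:leaf(p,-.05,.15,.006),(118,292)),
('scene',fx((-185,85,15)),(218,158)),('scene',fx((-185,-85,15)),(38,285)),('scene',fx((85,-85,15)),(283,553)),('scene',fx((85,85,15)),(467,403)),
('scene',fx((-37,-66,80)),(179,359)),('scene',fx((37,-66,80)),(254,438)),('scene',pp(48),(198,155)),('scene',pp(-48),(90,230)),
('scene',lambda p:leaf(p,.05,.15,-.006),(495,160)),('scene',lambda p:leaf(p,-.05,.15,-.006),(373,65)),('scene',lambda p:leaf(p,-.05,.15,.006),(380,55)),('scene',lambda p:leaf(p,.05,.15,.006),(501,152))]
def px(c,u): 
    f,o=(4,(190,125)) if c=='top' else (3,(155,95))
    return np.array([(u[0]+.5)/f-.5+o[0],(u[1]+.5)/f-.5+o[1]])
def res(p): return np.concatenate([proj(c,w(p,np.array(f(p))))-px(c,u) for c,f,u in obs])
if __name__=="__main__":
    r=least_squares(res,[.6,0,.1,.09,1.7],loss='soft_l1')
    p=r.x; print(p,np.degrees(p[2]),np.degrees(p[4])); print(res(p).reshape(-1,2).round(1).tolist())
    for n,J in dict(push=[-.062-p[3],0,.06],home=[-.062,0,.06],hinge=[0,.07,.086],leafpush=leaf(p,0,.125,.006),rest=[0,-.066,.08]).items(): print(n,w(p,J).round(4))
    for n,u in dict(tin=(167,172),sd_tip=(201,206),sd_h=(203,282),bin=(360,152),nh=(359,243)).items(): print(n,ray('top',u,.02).round(3))
E
python3 fit1.py
```

```text
[ 0.62289442 -0.1090399   0.16633544  0.09667916  1.84428125] 9.530318555509254 105.66953164114733
[[-0.0, 0.1], [0.6, 0.1], [0.1, -1.2], [-1.2, -0.1], [-0.1, -0.2], [0.0, -0.1], [-0.5, -0.9], [0.7, -1.0], [-0.4, -0.5], [0.6, -0.9], [-0.2, -0.5], [-0.0, 0.3], [-0.2, -0.4], [-1.3, -1.1], [-0.6, -0.7], [0.6, -2.2], [0.0, 0.3], [-0.2, 0.1], [-0.2, -0.5], [-0.7, -0.8], [-1.7, 0.5], [-0.4, -1.6], [1.9, -0.3], [0.7, 0.8]]
push [ 0.4664 -0.1353  0.06  ]
home [ 0.5618 -0.1193  0.06  ]
hinge [ 0.6113 -0.04    0.086 ]
leafpush [ 0.6048 -0.001   0.2047]
rest [ 0.6338 -0.1741  0.08  ]
tin [0.632 0.151 0.02 ]
sd_tip [0.546 0.06  0.02 ]
sd_h [0.354 0.048 0.02 ]
bin [ 0.696 -0.349  0.02 ]
nh [ 0.46  -0.346  0.02 ]
```

Emit:
{"api": "carry_out", "payload": {
  "moves": [
    {"translation":[0,0,0],"twist":8.1,"fingers":0},
    {"translation":[0,0,0],"twist":8.1,"fingers":0},
    {"translation":[0.022,-0.041,0],"twist":0,"fingers":0},
    {"translation":[0.022,-0.041,0],"twist":0,"fingers":0},
    {"translation":[0.022,-0.041,0],"twist":0,"fingers":0},
    {"translation":[0.022,-0.041,0],"twist":0,"fingers":0},
    {"translation":[0.022,-0.041,0],"twist":0,"fingers":0},
    {"translation":[0.022,-0.041,0],"twist":0,"fingers":0}
  ]
}}

```text
time_s: 1.15
position: [0.3721, -0.3192, 0.2272]
orientation: [180.0, 0.0, 9.6]
ft_force: [0.3, 1.0, 0.3]
finger_gap: 0.0
```

Emit:
{"api": "carry_out", "payload": {
  "moves": [
    {"translation":[0.022,-0.041,0],"twist":0,"fingers":0},
    {"translation":[0.022,-0.041,0],"twist":0,"fingers":0},
    {"translation":[0.022,-0.041,0],"twist":0,"fingers":0},
    {"translation":[0.022,-0.041,0],"twist":0,"fingers":0},
    {"translation":[0,0,0.03],"twist":0,"fingers":0},
    {"translation":[0,0,0.03],"twist":0,"fingers":0},
    {"translation":[0,0,0],"twist":0,"fingers":0}
  ]
}}

```text
time_s: 2.02
position: [0.4295, -0.1438, 0.1653]
orientation: [-179.8, 0.2, 9.6]
ft_force: [0.4, 0.0, 0.2]
finger_gap: -0.0002
```

```bash
cat > st.py <<'E'
from cell import manip
import numpy as np,sys
P=(0.62289,-0.10904,0.16634)
def jig(X):
    d=np.array(X[:2])-P[:2]; c,s=np.cos(P[2]),np.sin(P[2]); return np.array([c*d[0]+s*d[1],-s*d[0]+c*d[1],X[2]])
def show():
    s=manip.observe(); c,n=np.cos(P[2]),np.sin(P[2]); f=s["ft_force"]
    print(round(s["time_s"],2),"jig TCP mm",(jig(s["position"])*1000).round(1),"ori",np.round(s["orientation"],2),"Fjig",np.round([c*f[0]+n*f[1],-n*f[0]+c*f[1],f[2]],2),"gap",round(s["finger_gap"],4),"q",np.round(s["qpos"],0))
if __name__=="__main__":
    show()
    import cv2
    for a in sys.argv[2:]:
        d=manip.snapshot(a); cv2.imwrite(f"pics/{a}{sys.argv[1]}.png",d["color"][:,:,::-1])
E
python3 st.py 1 wrist scene
```

```text
2.02 jig TCP mm [-196.5   -2.3  165.3] ori [-179.85    0.24    9.59] Fjig [ 0.4  -0.04  0.24] gap -0.0002 q [ 40.  -2. -24. 114.  -1.  69. -64.]
```

Run:
```python
import cv2
a=cv2.imread("pics/scene1.png")[60:285,125:345]; cv2.imwrite("pics/scene1c.png",cv2.resize(a,None,fx=2.6,fy=2.6,interpolation=cv2.INTER_CUBIC))
```

```text
(no output)
```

View pics/wrist1.png

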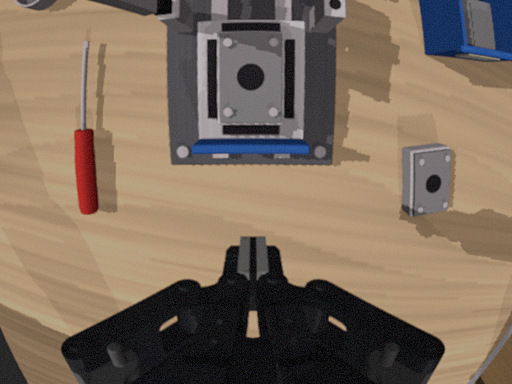

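View pics/scene1c.png

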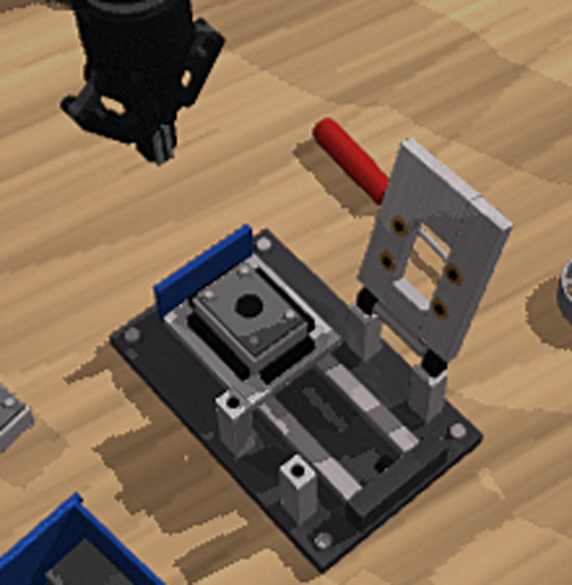

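Run:
```python
from fit import *
p=(0.62289,-0.10904,0.16634); c,s=np.cos(p[2]),np.sin(p[2])
K,R,t=map(np.array,CAM['scene']); o=-R.T@t
n=np.array([c,s,0])
for u in [(64,105),(85,128),(222,38),(185,92),(158,160),(175,150),(148,158)]:
    q=[(u[0]+.5)/2.6-.5+125,(u[1]+.5)/2.6-.5+60]
    d=R.T@np.linalg.inv(K)@[q[0],q[1],1]
    x0=-.1965; P0=np.array(p[:2]+(0,))*[1,1,0]+n*x0
    X=o+d*((P0-o)@n)/(d@n); D=X[:2]-p[:2]
    print(u,"jig y",round((-s*D[0]+c*D[1])*1000),"z",round(X[2]*1000))
```

```text
(64, 105) jig y -67 z 272
(85, 128) jig y -56 z 241
(222, 38) jig y 65 z 247
(185, 92) jig y 28 z 217
(158, 160) jig y -4 z 165
(175, 150) jig y 12 z 164
(148, 158) jig y -12 z 174
```

Emit:
{"api": "carry_out", "payload": {
  "moves": [
    {"translation":[0,-0.002,0.035],"twist":0,"fingers":0},
    {"translation":[0,0,0.035],"twist":0,"fingers":0},
    {"translation":[0,0,0.025],"twist":0,"fingers":0},
    {"translation":[0.015,0,0],"twist":0,"fingers":0},
    {"translation":[0.006,0,0],"twist":0,"fingers":0},
    {"translation":[0.006,0,0],"twist":0,"fingers":0},
    {"translation":[0.006,0,0],"twist":0,"fingers":0},
    {"translation":[0.006,0,0],"twist":0,"fingers":0}
  ]
}}

```text
time_s: 3.12
position: [0.4701, -0.1366, 0.074]
orientation: [179.9, -0.0, 9.6]
ft_force: [-2.9, 0.2, 7.1]
finger_gap: 0.0001
```

```bash
python3 st.py 2 wrist
```

```text
3.12 jig TCP mm [-155.3   -1.8   74. ] ori [179.92  -0.     9.55] Fjig [-2.87  0.71  7.11] gap 0.0001 q [ 37.   8. -26. 115.   4.  58. -71.]
```

View pics/wrist2.png

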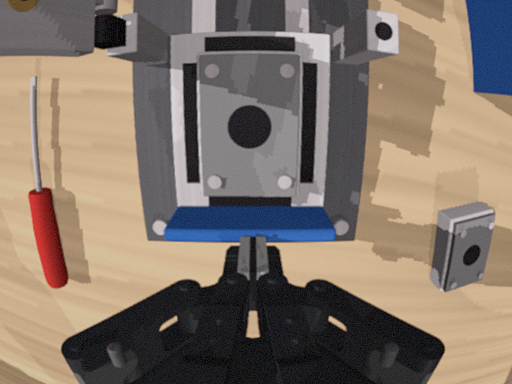

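Emit:
{"api": "carry_out", "payload": {
  "moves": [
    {"translation":[0,0,0],"twist":0,"fingers":0}
  ]
}}

```text
time_s: 3.3
position: [0.4712, -0.1364, 0.074]
orientation: [179.9, -0.2, 9.6]
ft_force: [-0.2, 0.1, 5.3]
finger_gap: -0.0002
```

```bash
python3 st.py 3 scene
python3 - <<'E'
import cv2
a=cv2.imread("pics/scene3.png")[80:285,135:325]; cv2.imwrite("pics/scene3c.png",cv2.resize(a,None,fx=2.9,fy=2.9,interpolation=cv2.INTER_CUBIC))
E
```

```text
3.3 jig TCP mm [-154.1   -1.8   74. ] ori [ 1.799e+02 -1.700e-01  9.580e+00] Fjig [-0.23  0.11  5.32] gap -0.0002 q [ 37.   8. -26. 115.   4.  58. -71.]
```

View pics/scene3c.png

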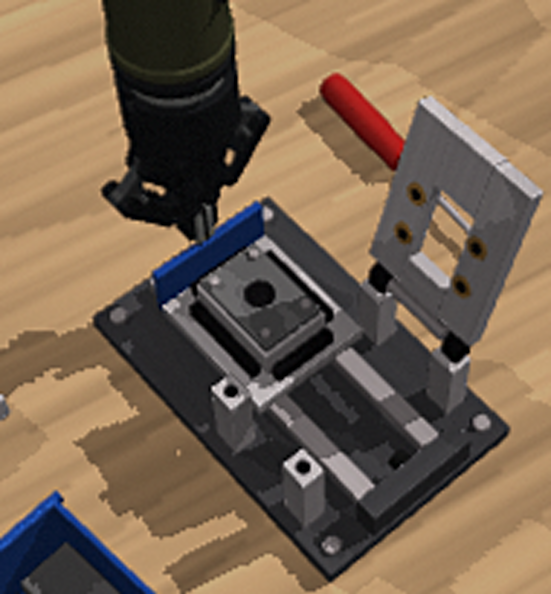

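Run:
```python
from fit import *
p=(0.62289,-0.10904,0.16634); c,s=np.cos(p[2]),np.sin(p[2])
def J(X): D=X[:2]-np.array(p[:2]); return np.round([(c*D[0]+s*D[1])*1000,(-s*D[0]+c*D[1])*1000])
for u in [(153,270),(262,203),(156,280)]:
    q=[(u[0]+.5)/2.9-.5+135,(u[1]+.5)/2.9-.5+80]; print(u,J(ray('scene',q,.078)))
for X in [(-154+11,0,.055),(-154+11,0,.074),(-143,0,.087),(-143,0,.078)]:
    q=proj('scene',w(p,np.array([X[0]/1000,X[1],X[2]]))); print(X,((q-[135,80])+.5)*2.9-.5)
```

```text
(153, 270) [-150.  -46.]
(262, 203) [-145.   49.]
(156, 280) [-142.  -49.]
(-143, 0, 0.055) [212.57592348 258.7960483 ]
(-143, 0, 0.074) [210.67655408 243.90310897]
(-143, 0, 0.087) [209.34218633 233.44034278]
(-143, 0, 0.078) [210.26904838 240.70786028]
```

Emit:
{"api": "carry_out", "payload": {
  "moves": [
    {"translation":[-0.004,0,0],"twist":0,"fingers":0},
    {"translation":[0,0,0],"twist":0,"fingers":0}
  ]
}}

```text
time_s: 3.6
position: [0.465, -0.1369, 0.0724]
orientation: [180.0, 0.0, 9.6]
ft_force: [-1.0, -0.1, -0.1]
finger_gap: 0.0001
```

```bash
python3 st.py 4
```

```text
3.6 jig TCP mm [-160.3   -1.3   72.4] ori [1.7999e+02 4.0000e-02 9.5500e+00] Fjig [-0.97  0.07 -0.1 ] gap 0.0001 q [ 37.   8. -26. 115.   4.  57. -71.]
```

Emit:
{"api": "carry_out", "payload": {
  "moves": [
    {"translation":[-0.004,0,-0.004],"twist":0,"fingers":0},
    {"translation":[0,0,0],"twist":0,"fingers":0}
  ]
}}

```text
time_s: 3.85
position: [0.461, -0.1376, 0.0763]
orientation: [180.0, 0.0, 9.5]
ft_force: [-0.4, -0.8, -0.5]
finger_gap: 0.0
```

```bash
python3 st.py 4 top
```

```text
3.85 jig TCP mm [-164.4   -1.4   76.3] ori [1.7999e+02 3.0000e-02 9.5500e+00] Fjig [-0.53 -0.72 -0.55] gap 0.0 q [ 38.   7. -26. 116.   4.  58. -70.]
```

Emit:
{"api": "carry_out", "payload": {
  "moves": [
    {"translation":[0,-0.001,-0.008],"twist":0,"fingers":0},
    {"translation":[0.007,0,0],"twist":0,"fingers":0},
    {"translation":[0.006,0,0],"twist":0,"fingers":0},
    {"translation":[0.006,0,0],"twist":0,"fingers":0},
    {"translation":[0.006,0,0],"twist":0,"fingers":0},
    {"translation":[0.006,0,0],"twist":0,"fingers":0}
  ]
}}

```text
time_s: 4.65
position: [0.4924, -0.1311, 0.0842]
orientation: [-180.0, 0.0, 9.6]
ft_force: [1.3, 0.3, -0.3]
finger_gap: -0.0001
```

```bash
python3 st.py 5 scene top
python3 - <<'E'
import cv2
a=cv2.imread("pics/scene5.png")[80:285,135:325]; cv2.imwrite("pics/scene5c.png",cv2.resize(a,None,fx=2.9,fy=2.9,interpolation=cv2.INTER_CUBIC))
E
```

```text
4.65 jig TCP mm [-132.4   -0.2   84.2] ori [-1.7999e+02  1.0000e-02  9.5800e+00] Fjig [ 1.3   0.04 -0.27] gap -0.0001 q [ 36.  10. -26. 112.   5.  59. -73.]
```

View pics/scene5c.png

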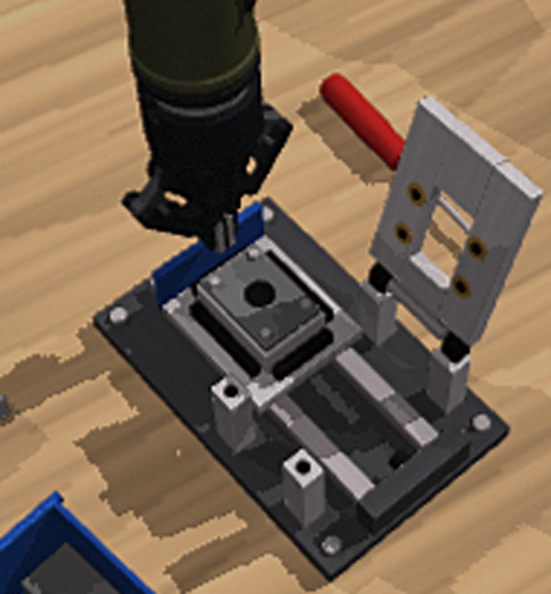

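Run:
```python
from fit import *
import cv2
p=(0.62289,-0.10904,0.16634)
for z in (.06,.065,.07,.075,.08,.085,.09):
  for x in (-143,-132,-121):
    q=proj('scene',w(p,np.array([x/1000,0,z]))); print(x,z,(((q-[135,80])+.5)*2.9-.5).round(),end=' ')
    q=proj('top',w(p,np.array([x/1000,0,z]))); print(q.round(1))
M=np.array([[9.503690507504546e-05, -0.9487274081496484, -0.3160953906554709, 0.0824978094150732], [0.9999990708695352, 0.0005200105419792786, -0.0012600988458046894, -0.000965916303955705], [0.001359863247404612, -0.31609497720571955, 0.9487265760783041, -0.14515348260523123], [0,0,0,1]])
Mi=np.linalg.inv(M)
for z in (-.02,-.01,0,.01,.019,.03):
  for x in (-.011,0,.011):
    c=Mi@[x,0,z,1]; th=np.arctan2(np.hypot(c[0],c[1]),c[2]); a=np.arctan2(c[1],c[0]); print(x,z,round(252.5+297.3*th*np.cos(a)),round(192.1+297.3*th*np.sin(a)))
a=cv2.imread("pics/top5.png")[125:265,210:350]; cv2.imwrite("pics/top5c.png",cv2.resize(a,None,fx=4,fy=4,interpolation=cv2.INTER_CUBIC))
a=cv2.imread("pics/wrist2.png")[190:330,180:320]; cv2.imwrite("pics/wrist2c.png",cv2.resize(a,None,fx=4,fy=4,interpolation=cv2.INTER_CUBIC))
```

```text
-143 0.06 [212. 255.] [276.5 233. ]
-132 0.06 [222. 264.] [275.8 228.6]
-121 0.06 [231. 274.] [275.1 224.1]
-143 0.065 [212. 251.] [276.6 233. ]
-132 0.065 [221. 261.] [275.9 228.6]
-121 0.065 [231. 270.] [275.2 224.1]
-143 0.07 [211. 247.] [276.7 233. ]
-132 0.07 [221. 257.] [276.  228.6]
-121 0.07 [230. 266.] [275.3 224.1]
-143 0.075 [211. 243.] [276.8 233.1]
-132 0.075 [220. 253.] [276.1 228.6]
-121 0.075 [230. 262.] [275.4 224.1]
-143 0.08 [210. 239.] [276.9 233.1]
-132 0.08 [220. 249.] [276.2 228.6]
-121 0.08 [229. 258.] [275.5 224.1]
-143 0.085 [210. 235.] [277.  233.1]
-132 0.085 [219. 245.] [276.3 228.6]
-121 0.085 [229. 254.] [275.6 224.1]
-143 0.09 [209. 231.] [277.1 233.2]
-132 0.09 [219. 241.] [276.4 228.6]
-121 0.09 [229. 250.] [275.7 224. ]
-0.011 -0.02 255 287
0 -0.02 255 270
0.011 -0.02 255 251
-0.011 -0.01 255 276
0 -0.01 255 259
0.011 -0.01 255 241
-0.011 0 255 267
0 0 255 250
0.011 0 255 233
-0.011 0.01 254 258
0 0.01 254 242
0.011 0.01 255 225
-0.011 0.019 254 250
0 0.019 254 235
0.011 0.019 254 219
-0.011 0.03 254 242
0 0.03 254 227
0.011 0.03 254 212
```

View pics/top5c.png

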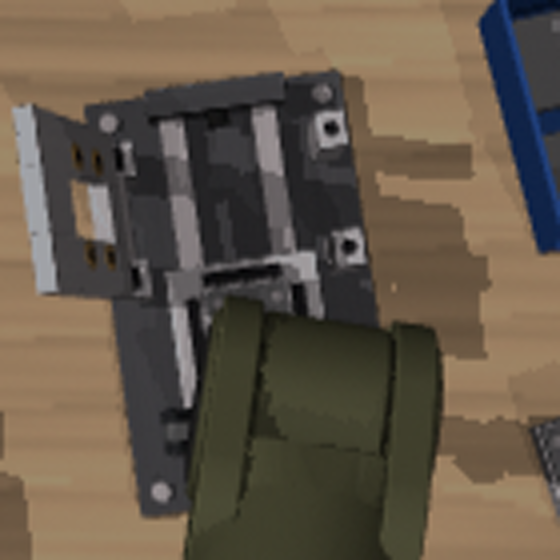

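View pics/wrist2c.png

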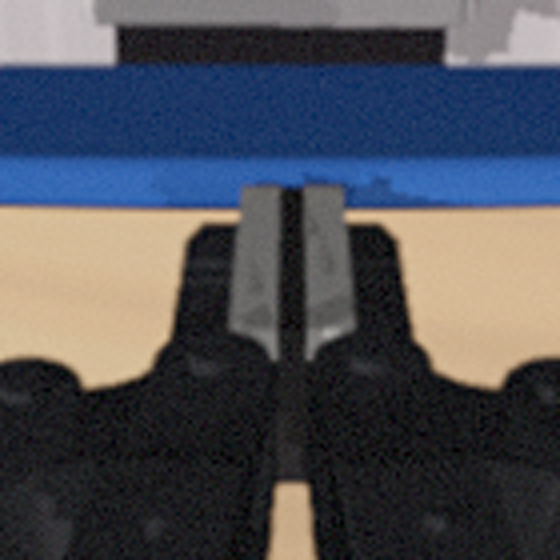

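The fingertips went over the top of the plate: the reach ahead of the TCP is shorter than I assumed, and the earlier push only dragged the plate about 12 mm. I'll lift, go back behind the plate and come in lower.

Emit:
{"api": "carry_out", "payload": {
  "moves": [
    {"translation":[0,0,-0.015],"twist":0,"fingers":0},
    {"translation":[-0.025,0,0],"twist":0,"fingers":0},
    {"translation":[-0.025,0,0],"twist":0,"fingers":0},
    {"translation":[0,0,0],"twist":0,"fingers":0},
    {"translation":[0,0,0.02],"twist":0,"fingers":0},
    {"translation":[0,0,0.018],"twist":0,"fingers":0},
    {"translation":[0,0,0],"twist":0,"fingers":0}
  ]
}}

```text
time_s: 5.62
position: [0.4427, -0.139, 0.0609]
orientation: [-179.9, 0.1, 9.6]
ft_force: [0.4, -1.3, 0.3]
finger_gap: -0.0004
```

```bash
python3 st.py 6 scene wrist
python3 - <<'E'
import cv2
a=cv2.imread("pics/scene6.png")[80:285,135:325]; cv2.imwrite("pics/scene6c.png",cv2.resize(a,None,fx=2.9,fy=2.9,interpolation=cv2.INTER_CUBIC))
a=cv2.imread("pics/wrist6.png")[150:330,180:320]; cv2.imwrite("pics/wrist6c.png",cv2.resize(a,None,fx=3,fy=3,interpolation=cv2.INTER_CUBIC))
E
```

```text
5.62 jig TCP mm [-182.7    0.3   60.9] ori [-1.7993e+02  6.0000e-02  9.6000e+00] Fjig [ 0.23 -1.36  0.32] gap -0.0004 q [ 39.   6. -25. 119.   3.  56. -69.]
```

View pics/scene6c.png

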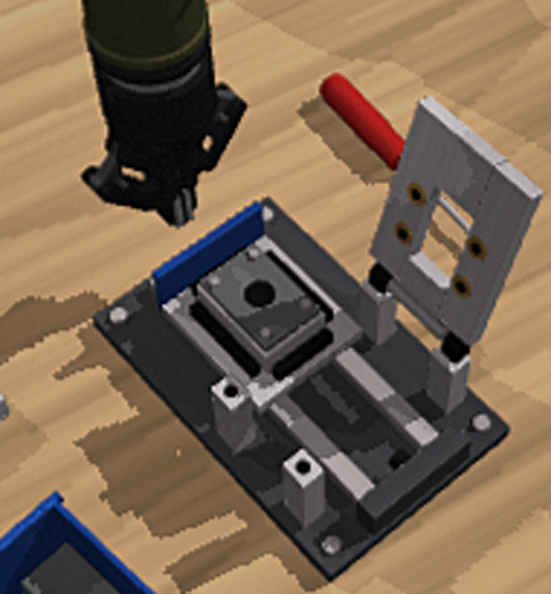

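View pics/wrist6c.png

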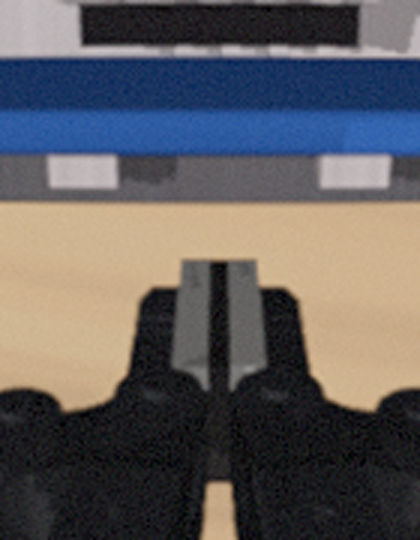

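Run:
```python
from fit import *
p=(0.62289,-0.10904,0.16634)
for z in (.04,.05,.06,.07,.08):
  print(z,[ (((proj('scene',w(p,np.array([x/1000,0,z])))-[135,80])+.5)*2.9-.5).round().tolist() for x in (-194,-183,-172)])
```

```text
0.04 [[172.0, 227.0], [181.0, 236.0], [190.0, 246.0]]
0.05 [[170.0, 220.0], [179.0, 229.0], [189.0, 238.0]]
0.06 [[169.0, 212.0], [178.0, 221.0], [187.0, 230.0]]
0.07 [[168.0, 204.0], [177.0, 213.0], [186.0, 222.0]]
0.08 [[166.0, 195.0], [176.0, 205.0], [185.0, 214.0]]
```

Emit:
{"api": "carry_out", "payload": {
  "moves": [
    {"translation":[0.01,0,0.005],"twist":0,"fingers":0},
    {"translation":[0.008,0,0],"twist":0,"fingers":0},
    {"translation":[0.006,0,0],"twist":0,"fingers":0},
    {"translation":[0.006,0,0],"twist":0,"fingers":0},
    {"translation":[0.006,0,0],"twist":0,"fingers":0},
    {"translation":[0.006,0,0],"twist":0,"fingers":0},
    {"translation":[0.006,0,0],"twist":0,"fingers":0}
  ]
}}

```text
time_s: 6.6
position: [0.4901, -0.1316, 0.0562]
orientation: [180.0, 0.0, 9.6]
ft_force: [-3.0, -0.5, 1.1]
finger_gap: 0.0001
```

```bash
python3 st.py 7 scene wrist
python3 - <<'E'
import cv2
a=cv2.imread("pics/scene7.png")[80:285,135:325]; cv2.imwrite("pics/scene7c.png",cv2.resize(a,None,fx=2.9,fy=2.9,interpolation=cv2.INTER_CUBIC))
E
```

```text
6.6 jig TCP mm [-134.7   -0.2   56.2] ori [1.80e+02 3.00e-02 9.57e+00] Fjig [-3.03  0.04  1.06] gap 0.0001 q [ 36.  12. -26. 113.   6.  56. -74.]
```

View pics/scene7c.png

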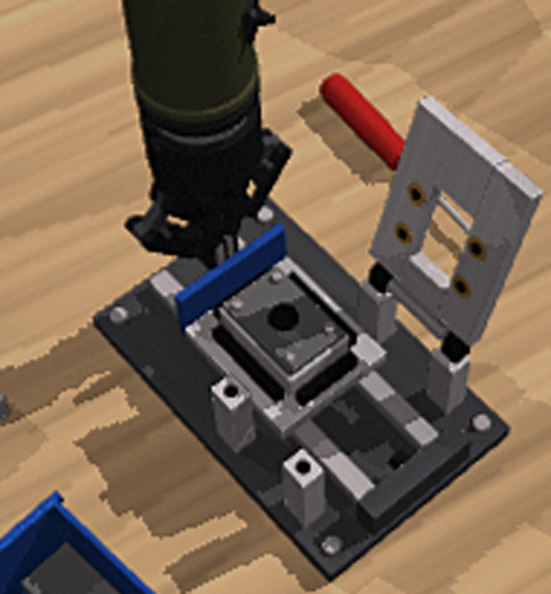

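View pics/wrist7.png

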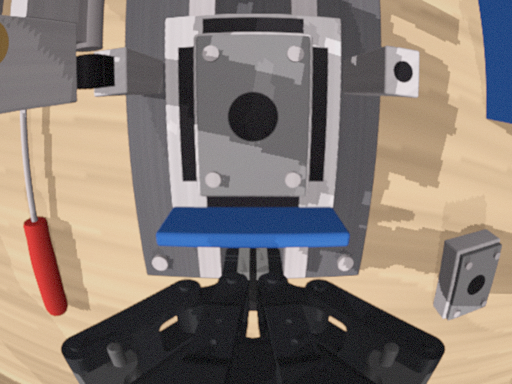

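Emit:
{"api": "carry_out", "payload": {
  "moves": [
    {"translation":[0.007,0,0],"twist":0,"fingers":0},
    {"translation":[0.007,0,0],"twist":0,"fingers":0},
    {"translation":[0.007,0,0],"twist":0,"fingers":0},
    {"translation":[0.007,0,0],"twist":0,"fingers":0},
    {"translation":[0.007,0,0],"twist":0,"fingers":0},
    {"translation":[0.007,0,0],"twist":0,"fingers":0},
    {"translation":[0.004,0,0],"twist":0,"fingers":0}
  ]
}}

```text
time_s: 7.58
position: [0.5359, -0.1238, 0.0563]
orientation: [180.0, -0.0, 9.6]
ft_force: [-4.1, -0.3, 0.8]
finger_gap: -0.0002
```

```bash
python3 st.py 8 scene
python3 - <<'E'
import cv2
a=cv2.imread("pics/scene8.png")[80:285,135:325]; cv2.imwrite("pics/scene8c.png",cv2.resize(a,None,fx=2.9,fy=2.9,interpolation=cv2.INTER_CUBIC))
E
```

```text
7.58 jig TCP mm [-88.2  -0.2  56.3] ori [ 1.80e+02 -1.00e-02  9.58e+00] Fjig [-4.09  0.33  0.78] gap -0.0002 q [ 33.  17. -26. 108.   9.  57. -77.]
```

View pics/scene8c.png

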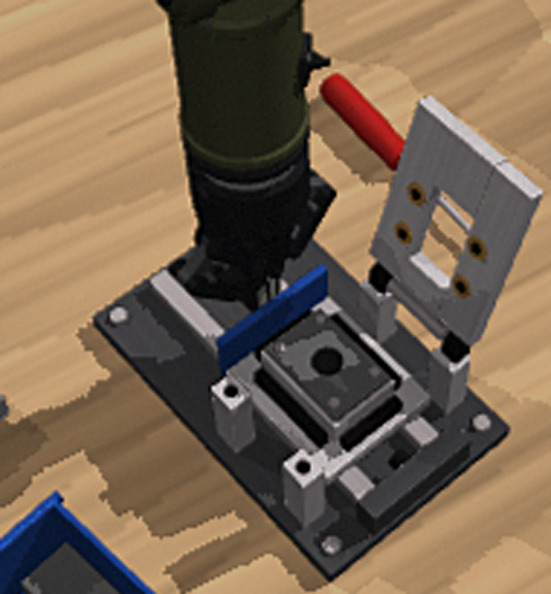

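Emit:
{"api": "carry_out", "payload": {
  "moves": [
    {"translation":[0.003,0,0],"twist":0,"fingers":0},
    {"translation":[0.003,0,0],"twist":0,"fingers":0},
    {"translation":[0.003,0,0],"twist":0,"fingers":0},
    {"translation":[0.002,0,0],"twist":0,"fingers":0}
  ]
}}

```text
time_s: 8.12
position: [0.5464, -0.122, 0.0563]
orientation: [180.0, -0.0, 9.6]
ft_force: [-2.5, -0.7, 0.9]
finger_gap: -0.0
```

```bash
python3 st.py 9
```

```text
8.12 jig TCP mm [-77.6  -0.1  56.3] ori [180.    -0.     9.58] Fjig [-2.59 -0.29  0.9 ] gap -0.0 q [ 32.  18. -26. 106.   9.  58. -78.]
```

Emit:
{"api": "carry_out", "payload": {
  "moves": [
    {"translation":[0.002,0,0],"twist":0,"fingers":0},
    {"translation":[0.002,0,0],"twist":0,"fingers":0},
    {"translation":[0.001,0,0],"twist":0,"fingers":0}
  ]
}}

```text
time_s: 8.5
position: [0.551, -0.1212, 0.0563]
orientation: [-180.0, 0.0, 9.6]
ft_force: [-6.2, -0.5, 2.9]
finger_gap: -0.0004
```

Emit:
{"api": "carry_out", "payload": {
  "moves": [
    {"translation":[0.002,0,0],"twist":0,"fingers":0},
    {"translation":[0.001,0,0],"twist":0,"fingers":0}
  ]
}}

```text
time_s: 8.75
position: [0.551, -0.1213, 0.0563]
orientation: [-180.0, 0.4, 9.5]
ft_force: [-13.9, -0.6, 10.3]
finger_gap: -0.0
```

```bash
python3 st.py 10 scene
python3 - <<'E'
import cv2
a=cv2.imread("pics/scene10.png")[80:285,135:325]; cv2.imwrite("pics/scene10c.png",cv2.resize(a,None,fx=2.9,fy=2.9,interpolation=cv2.INTER_CUBIC))
E
```

```text
8.75 jig TCP mm [-72.9  -0.1  56.3] ori [-179.97    0.41    9.54] Fjig [-13.77   1.74  10.34] gap -0.0 q [ 32.  19. -26. 105.  10.  59. -78.]
```

View pics/scene10c.png

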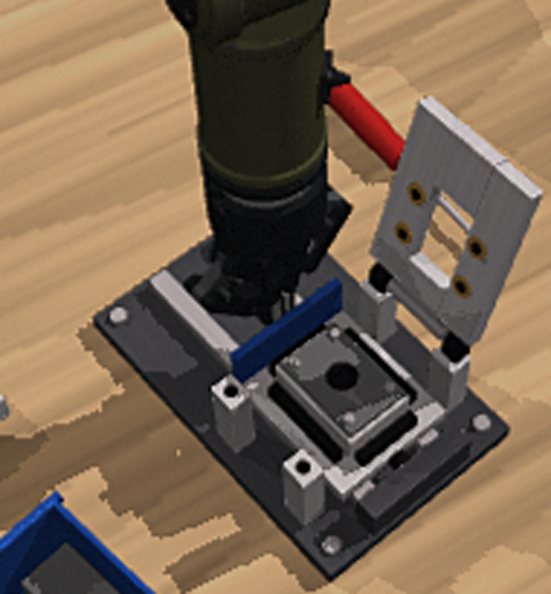

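The carriage is blocked at TCP jig x -72.9, with Fx at -14 N. That matches the plate standing at -62 with an 11 mm fingertip half-width, so it is home. Next I'll retreat, rise and go round to the outer side of the leaf.

Emit:
{"api": "carry_out", "payload": {
  "moves": [
    {"translation":[-0.01,0,0],"twist":0,"fingers":0},
    {"translation":[-0.03,0,0],"twist":0,"fingers":0},
    {"translation":[-0.03,0,-0.03],"twist":0,"fingers":0},
    {"translation":[0,0,-0.05],"twist":0,"fingers":0},
    {"translation":[0,-0.02,-0.05],"twist":0,"fingers":0},
    {"translation":[0,-0.04,-0.04],"twist":0,"fingers":0},
    {"translation":[0,-0.04,-0.03],"twist":0,"fingers":0},
    {"translation":[0,-0.04,0],"twist":0,"fingers":0}
  ]
}}

```text
time_s: 9.8
position: [0.4642, 0.0074, 0.2597]
orientation: [179.9, -0.5, 9.6]
ft_force: [1.1, -0.4, -0.5]
finger_gap: -0.0
```

Emit:
{"api": "carry_out", "payload": {
  "moves": [
    {"translation":[0,-0.04,0],"twist":0,"fingers":0},
    {"translation":[0.04,0,0],"twist":0,"fingers":0},
    {"translation":[0.04,0,0],"twist":0,"fingers":0},
    {"translation":[0.04,0,0],"twist":0,"fingers":0},
    {"translation":[0.025,0,0],"twist":0,"fingers":0},
    {"translation":[0,0,0],"twist":0,"fingers":0}
  ]
}}

```text
time_s: 10.55
position: [0.5997, 0.0701, 0.2558]
orientation: [-179.9, -0.1, 9.6]
ft_force: [-0.3, 0.4, 0.0]
finger_gap: -0.0002
```

```bash
python3 st.py 11 scene top wrist
python3 - <<'E'
import cv2
a=cv2.imread("pics/scene11.png")[40:285,145:365]; cv2.imwrite("pics/scene11c.png",cv2.resize(a,None,fx=2.4,fy=2.4,interpolation=cv2.INTER_CUBIC))
a=cv2.imread("pics/top11.png")[125:265,180:320]; cv2.imwrite("pics/top11c.png",cv2.resize(a,None,fx=4,fy=4,interpolation=cv2.INTER_CUBIC))
E
```

```text
10.55 jig TCP mm [  6.8 180.5 255.8] ori [-1.7987e+02 -9.0000e-02  9.6100e+00] Fjig [-0.27  0.48  0.04] gap -0.0002 q [ 23.  16. -39.  87.  10.  81. -97.]
```

View pics/scene11c.png

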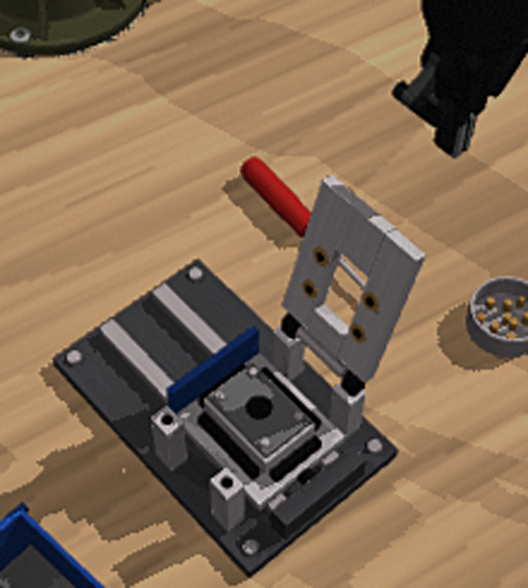

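View pics/wrist11.png

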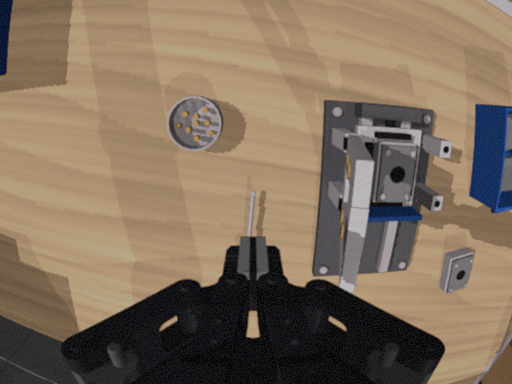

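View pics/top11c.png

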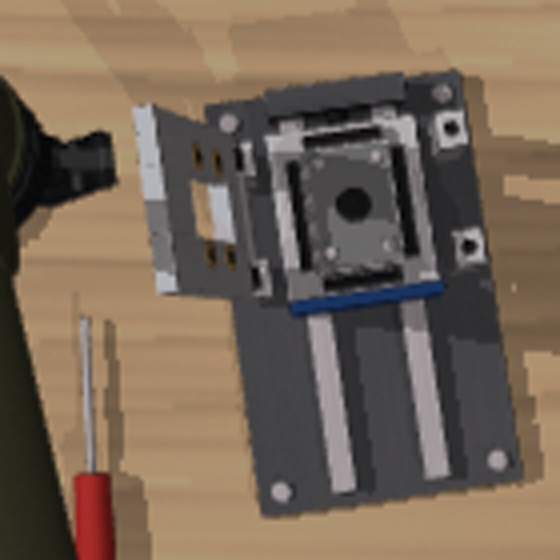

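Run:
```python
from fit import *
p=(0.62289,-0.10904,0.16634); c,s=np.cos(p[2]),np.sin(p[2])
def J(X): D=X[:2]-np.array(p[:2]); return np.round([(c*D[0]+s*D[1])*1000,(-s*D[0]+c*D[1])*1000],1)
for u in [(294,314),(442,292)]: print(J(ray('top',[(u[0]+.5)/4-.5+180,(u[1]+.5)/4-.5+125],.078)))
for u in [(168,405),(258,338)]: print(J(ray('scene',[(u[0]+.5)/2.4-.5+145,(u[1]+.5)/2.4-.5+40],.078)))
for z in (.21,.236,.255,.275):
  print(z,[ (((proj('scene',w(p,np.array([x/1000,y/1000,z])))-[145,40])+.5)*2.4-.5).round().tolist() for x,y in ((18,166),(7,180),(18,195))],[ (((proj('top',w(p,np.array([x/1000,y/1000,z])))-[180,125])+.5)*4-.5).round().tolist() for x,y in ((18,166),(-4,166),(7,180))])
```

```text
[-62.8  46.5]
[-62.5 -44.9]
[-48.1 -56.4]
[-48.9  41.4]
0.21 [[439.0, 210.0], [442.0, 193.0], [465.0, 191.0]] [[52.0, 184.0], [57.0, 224.0], [28.0, 207.0]]
0.236 [[444.0, 188.0], [446.0, 170.0], [471.0, 169.0]] [[45.0, 177.0], [50.0, 219.0], [21.0, 202.0]]
0.255 [[447.0, 172.0], [450.0, 153.0], [475.0, 152.0]] [[39.0, 172.0], [45.0, 215.0], [15.0, 197.0]]
0.275 [[451.0, 153.0], [454.0, 135.0], [479.0, 133.0]] [[33.0, 167.0], [39.0, 210.0], [8.0, 192.0]]
```

Run:
```python
from fit import *
import cv2
p=(0.62289,-0.10904,0.16634); c,s=np.cos(p[2]),np.sin(p[2])
def J(X): D=X[:2]-np.array(p[:2]); return np.round([(c*D[0]+s*D[1])*1000,(-s*D[0]+c*D[1])*1000],1)
for z in (.2,.22,.24,.26,.28): print(z,J(ray('scene',[(455.5)/2.4-.5+145,(155.5)/2.4-.5+40],z)),J(ray('top',[(115.5)/4-.5+180,(160.5)/4-.5+125],z)))
a=cv2.imread("pics/top11.png")[100:300,100:300]; cv2.imwrite("pics/top11d.png",cv2.resize(a,None,fx=3,fy=3,interpolation=cv2.INTER_CUBIC))
a=cv2.imread("pics/scene11.png")[0:140,285:425]; cv2.imwrite("pics/scene11d.png",cv2.resize(a,None,fx=4,fy=4,interpolation=cv2.INTER_CUBIC))
```

```text
0.2 [-18.1 223.2] [ 27.4 131.5]
0.22 [ -7.7 208.1] [ 24.2 129.8]
0.24 [  2.7 193.1] [ 21.1 128.2]
0.26 [ 13.1 178. ] [ 18.  126.5]
0.28 [ 23.5 163. ] [ 14.8 124.8]
```

View pics/top11d.png

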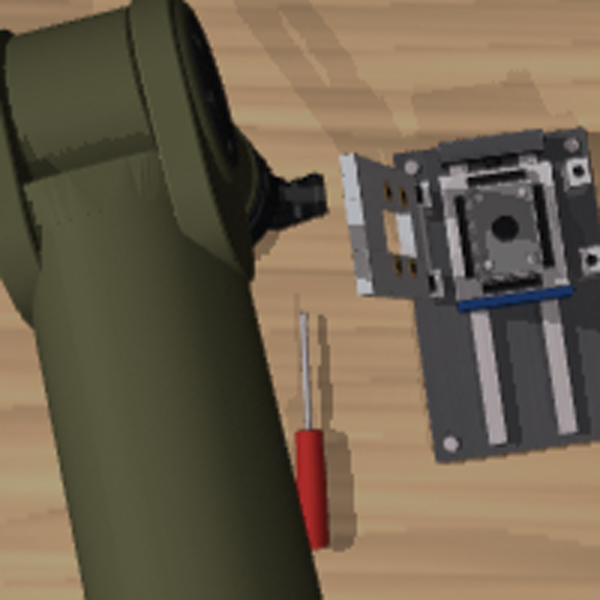

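View pics/scene11d.png

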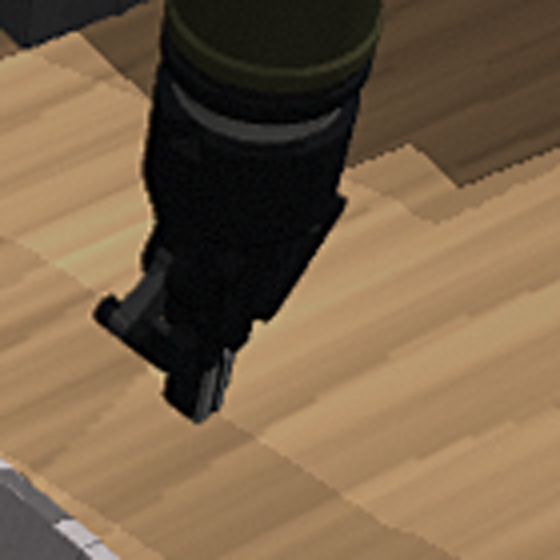

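Both views put the plate's face near jig x -62.6 (home is -62). The second pair of points I projected from the scene image was mis-picked and disagrees by about 14 mm. The fingertips clear the leaf edge, so I'll now come down beside the leaf's outer face.

Emit:
{"api": "carry_out", "payload": {
  "moves": [
    {"translation":[-0.007,0,0.018],"twist":0,"fingers":0},
    {"translation":[0,0,0.018],"twist":0,"fingers":0},
    {"translation":[0,0,0.017],"twist":0,"fingers":0},
    {"translation":[0,0.015,0],"twist":0,"fingers":0},
    {"translation":[0,0.015,0],"twist":0,"fingers":0},
    {"translation":[0,0.008,0],"twist":0,"fingers":0},
    {"translation":[0,0.006,0],"twist":0,"fingers":0},
    {"translation":[0,0.006,0],"twist":0,"fingers":0}
  ]
}}

```text
time_s: 11.7
position: [0.5997, 0.0187, 0.2036]
orientation: [-180.0, -0.0, 9.6]
ft_force: [-0.6, 2.9, 0.6]
finger_gap: 0.0001
```

```bash
python3 st.py 12 scene wrist
python3 - <<'E'
import cv2
a=cv2.imread("pics/scene12.png")[40:285,145:365]; cv2.imwrite("pics/scene12c.png",cv2.resize(a,None,fx=2.4,fy=2.4,interpolation=cv2.INTER_CUBIC))
E
```

```text
11.7 jig TCP mm [ -1.7 129.8 203.6] ori [-1.7999e+02 -3.0000e-02  9.5800e+00] Fjig [-0.11  2.98  0.64] gap 0.0001 q [ 27.  17. -38.  91.  10.  75. -92.]
```

View pics/scene12c.png

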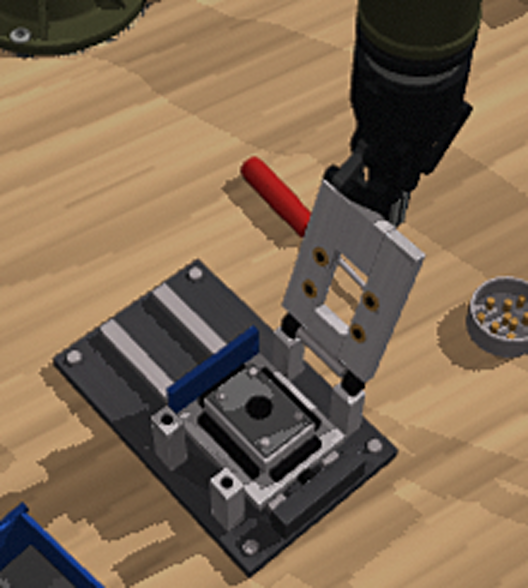

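View pics/wrist12.png

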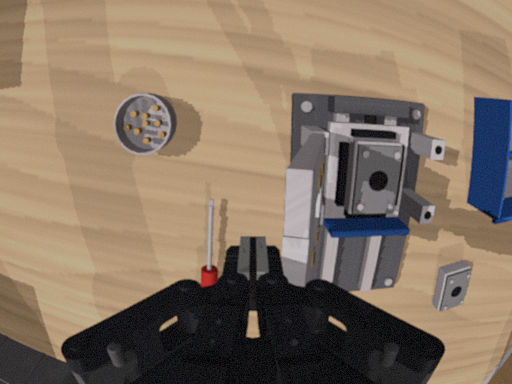

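Contact with the leaf at Y≈130 (Fy 3 N), as predicted. Pushing it up to vertical.

Emit:
{"api": "carry_out", "payload": {
  "moves": [
    {"translation":[0,0.006,0],"twist":0,"fingers":0},
    {"translation":[0,0.006,0],"twist":0,"fingers":0},
    {"translation":[0,0.006,0],"twist":0,"fingers":0},
    {"translation":[0,0.006,0],"twist":0,"fingers":0},
    {"translation":[0,0.006,0],"twist":0,"fingers":0},
    {"translation":[0,0.006,0],"twist":0,"fingers":0}
  ]
}}

```text
time_s: 12.55
position: [0.6056, -0.0175, 0.2032]
orientation: [180.0, 0.0, 9.6]
ft_force: [0.4, 3.3, 2.5]
finger_gap: 0.0002
```

```bash
python3 st.py 13 scene
python3 - <<'E'
import cv2
a=cv2.imread("pics/scene13.png")[40:285,145:365]; cv2.imwrite("pics/scene13c.png",cv2.resize(a,None,fx=2.4,fy=2.4,interpolation=cv2.INTER_CUBIC))
E
```

```text
12.55 jig TCP mm [ -1.9  93.2 203.2] ori [1.7999e+02 1.0000e-02 9.5500e+00] Fjig [0.99 3.18 2.51] gap 0.0002 q [ 29.  17. -36.  91.  10.  76. -89.]
```

View pics/scene13c.png

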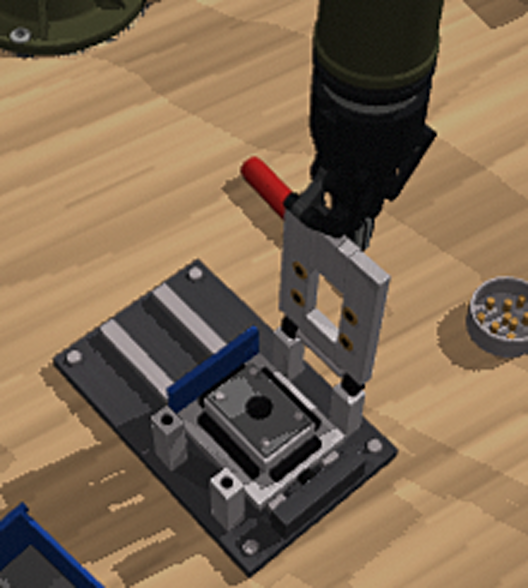

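Emit:
{"api": "carry_out", "payload": {
  "moves": [
    {"translation":[0,0.006,0],"twist":0,"fingers":0},
    {"translation":[0,0.006,0.001],"twist":0,"fingers":0},
    {"translation":[0,0.006,0.001],"twist":0,"fingers":0},
    {"translation":[0,0.006,0.001],"twist":0,"fingers":0},
    {"translation":[0,0.006,0.001],"twist":0,"fingers":0},
    {"translation":[0,0.006,0.001],"twist":0,"fingers":0},
    {"translation":[0,0.006,0.001],"twist":0,"fingers":0},
    {"translation":[0,0.006,0.001],"twist":0,"fingers":0}
  ]
}}

```text
time_s: 13.6
position: [0.6133, -0.0643, 0.1956]
orientation: [-180.0, 0.0, 9.6]
ft_force: [0.5, 2.0, 0.3]
finger_gap: 0.0004
```

```bash
python3 st.py 14 scene
python3 - <<'E'
import cv2
a=cv2.imread("pics/scene14.png")[40:285,145:365]; cv2.imwrite("pics/scene14c.png",cv2.resize(a,None,fx=2.4,fy=2.4,interpolation=cv2.INTER_CUBIC))
E
```

```text
13.6 jig TCP mm [ -2.   45.7 195.6] ori [-1.7997e+02  4.0000e-02  9.5800e+00] Fjig [0.8  1.89 0.28] gap 0.0004 q [ 32.  19. -35.  90.  11.  75. -85.]
```

View pics/scene14c.png

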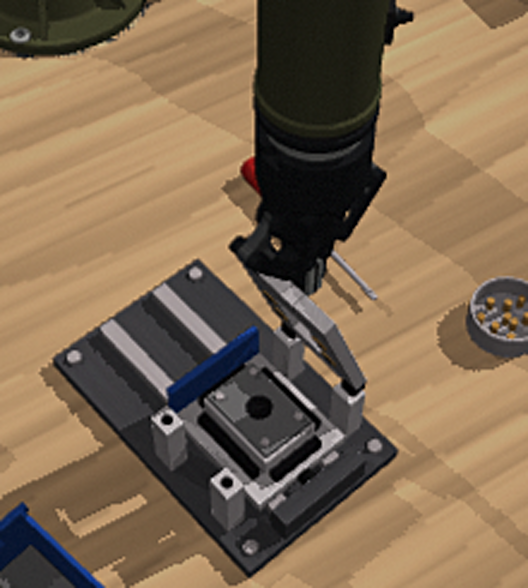

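Emit:
{"api": "carry_out", "payload": {
  "moves": [
    {"translation":[0,0.006,0.001],"twist":0,"fingers":0},
    {"translation":[0,0.006,0.001],"twist":0,"fingers":0},
    {"translation":[0,0.006,0.001],"twist":0,"fingers":0},
    {"translation":[0,0.006,0.002],"twist":0,"fingers":0},
    {"translation":[0,0.006,0.002],"twist":0,"fingers":0},
    {"translation":[0,0.006,0.004],"twist":0,"fingers":0},
    {"translation":[0,0.005,0.004],"twist":0,"fingers":0},
    {"translation":[0,0.005,0.004],"twist":0,"fingers":0}
  ]
}}

```text
time_s: 14.65
position: [0.6215, -0.1105, 0.1774]
orientation: [179.9, -0.0, 9.5]
ft_force: [0.3, -0.0, 1.6]
finger_gap: 0.0
```

```bash
python3 st.py 15 scene
python3 - <<'E'
import cv2
a=cv2.imread("pics/scene15.png")[40:285,145:365]; cv2.imwrite("pics/scene15c.png",cv2.resize(a,None,fx=2.4,fy=2.4,interpolation=cv2.INTER_CUBIC))
E
```

```text
14.65 jig TCP mm [ -1.6  -1.2 177.4] ori [ 1.7994e+02 -4.0000e-02  9.5400e+00] Fjig [ 0.3  -0.06  1.56] gap 0.0 q [ 34.  21. -34.  89.  12.  74. -81.]
```

View pics/scene15c.png

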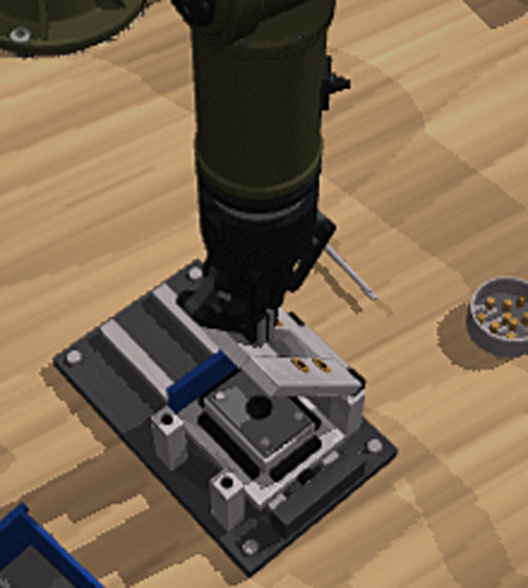

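Run:
```python
from fit import *
p=(0.62289,-0.10904,0.16634)
for a in (20,25,30,35,40,45,50):
  A=np.radians(a)
  print(a,[ (((proj('scene',w(p,np.array([x,.07-r*np.cos(A)+n*np.sin(A),.086+r*np.sin(A)+n*np.cos(A)])))-[145,40])+.5)*2.4-.5).round().tolist() for x,r,n in ((.05,.15,.006),(-.05,.15,.006),(.05,.012,.006))])
```

```text
20 [[234.0, 459.0], [149.0, 371.0], [357.0, 391.0]]
25 [[239.0, 447.0], [153.0, 359.0], [358.0, 390.0]]
30 [[246.0, 435.0], [159.0, 346.0], [359.0, 389.0]]
35 [[254.0, 422.0], [166.0, 333.0], [360.0, 388.0]]
40 [[263.0, 408.0], [174.0, 319.0], [361.0, 387.0]]
45 [[273.0, 394.0], [183.0, 305.0], [362.0, 386.0]]
50 [[284.0, 380.0], [193.0, 291.0], [363.0, 385.0]]
```

Emit:
{"api": "carry_out", "payload": {
  "moves": [
    {"translation":[0,0.004,0.0045],"twist":0,"fingers":0},
    {"translation":[0,0.004,0.0045],"twist":0,"fingers":0},
    {"translation":[0,0.004,0.0045],"twist":0,"fingers":0},
    {"translation":[0,0.003,0.005],"twist":0,"fingers":0},
    {"translation":[0,0.003,0.005],"twist":0,"fingers":0},
    {"translation":[0,0.003,0.005],"twist":0,"fingers":0},
    {"translation":[0,0.0025,0.005],"twist":0,"fingers":0},
    {"translation":[0,0.0025,0.005],"twist":0,"fingers":0}
  ]
}}

```text
time_s: 15.7
position: [0.6255, -0.1353, 0.1384]
orientation: [180.0, 0.0, 9.6]
ft_force: [-0.2, 0.8, 1.5]
finger_gap: -0.0002
```

```bash
python3 st.py 16 scene
python3 - <<'E'
import cv2
a=cv2.imread("pics/scene16.png")[40:285,145:365]; cv2.imwrite("pics/scene16c.png",cv2.resize(a,None,fx=2.4,fy=2.4,interpolation=cv2.INTER_CUBIC))
E
```

```text
15.7 jig TCP mm [ -1.8 -26.3 138.4] ori [1.80e+02 1.00e-02 9.57e+00] Fjig [-0.04  0.77  1.55] gap -0.0002 q [ 35.  24. -32.  90.  13.  70. -80.]
```

View pics/scene16c.png

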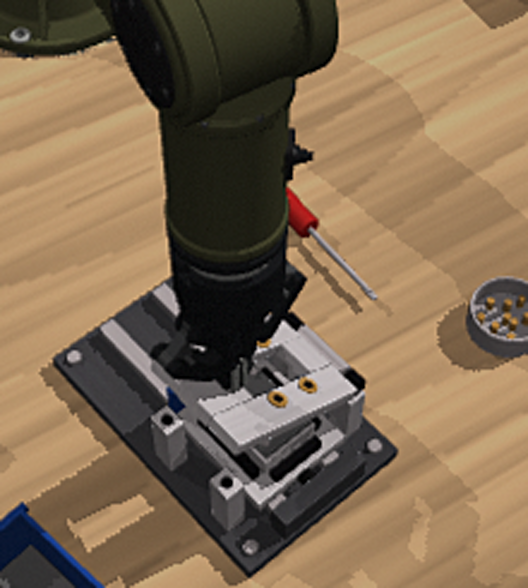

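Emit:
{"api": "carry_out", "payload": {
  "moves": [
    {"translation":[0,0.005,0.003],"twist":0,"fingers":0},
    {"translation":[0,0.005,0.003],"twist":0,"fingers":0},
    {"translation":[0,0.004,0.004],"twist":0,"fingers":0},
    {"translation":[0,0.004,0.004],"twist":0,"fingers":0},
    {"translation":[0,0.003,0.004],"twist":0,"fingers":0},
    {"translation":[0,0.002,0.004],"twist":0,"fingers":0},
    {"translation":[0,0.001,0.003],"twist":0,"fingers":0},
    {"translation":[0,0.001,0.003],"twist":0,"fingers":0}
  ]
}}

```text
time_s: 16.75
position: [0.6296, -0.1597, 0.1106]
orientation: [180.0, 0.0, 9.6]
ft_force: [-0.6, 1.0, 0.5]
finger_gap: -0.0004
```

```bash
python3 st.py 17 scene
python3 - <<'E'
import cv2
a=cv2.imread("pics/scene17.png")[40:285,145:365]; cv2.imwrite("pics/scene17c.png",cv2.resize(a,None,fx=2.4,fy=2.4,interpolation=cv2.INTER_CUBIC))
E
```

```text
16.75 jig TCP mm [ -1.8 -51.1 110.6] ori [1.80e+02 1.00e-02 9.58e+00] Fjig [-0.45  1.05  0.5 ] gap -0.0004 q [ 36.  26. -31.  90.  14.  68. -79.]
```

View pics/scene17c.png

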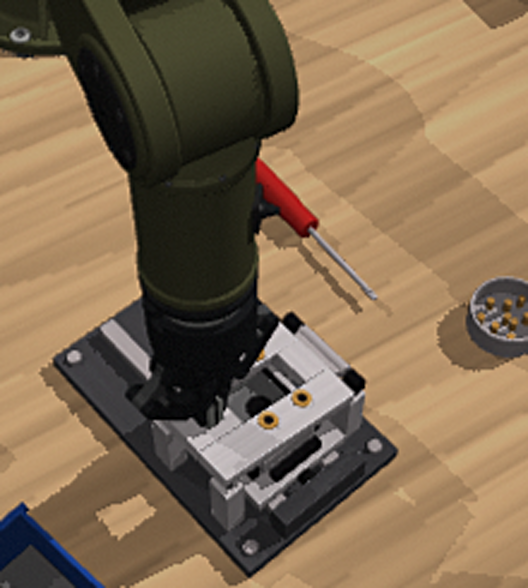

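Emit:
{"api": "carry_out", "payload": {
  "moves": [
    {"translation":[0,0,0.002],"twist":0,"fingers":0},
    {"translation":[0,0,0.002],"twist":0,"fingers":0},
    {"translation":[0,0,0.002],"twist":0,"fingers":0},
    {"translation":[0,0,0.002],"twist":0,"fingers":0},
    {"translation":[0,0,0.002],"twist":0,"fingers":0},
    {"translation":[0,0,0.002],"twist":0,"fingers":0},
    {"translation":[0,0,0.002],"twist":0,"fingers":0}
  ]
}}

```text
time_s: 17.68
position: [0.6297, -0.1597, 0.0967]
orientation: [180.0, -0.0, 9.6]
ft_force: [0.6, -0.3, -0.3]
finger_gap: -0.0003
```

Emit:
{"api": "carry_out", "payload": {
  "moves": [
    {"translation":[0,0,0.001],"twist":0,"fingers":0},
    {"translation":[0,0,0.001],"twist":0,"fingers":0},
    {"translation":[0,0,0.001],"twist":0,"fingers":0}
  ]
}}

```text
time_s: 18.05
position: [0.6296, -0.1598, 0.0938]
orientation: [180.0, 0.0, 9.6]
ft_force: [-0.6, 0.3, 0.6]
finger_gap: 0.0002
```

Emit:
{"api": "carry_out", "payload": {
  "moves": [
    {"translation":[0,0,0.001],"twist":0,"fingers":0},
    {"translation":[0,0,0.001],"twist":0,"fingers":0}
  ]
}}

```text
time_s: 18.3
position: [0.6296, -0.1598, 0.0918]
orientation: [180.0, -0.0, 9.6]
ft_force: [-0.8, -1.3, 1.4]
finger_gap: 0.0003
```

```bash
python3 st.py 18 scene
python3 - <<'E'
import cv2
a=cv2.imread("pics/scene18.png")[40:285,145:365]; cv2.imwrite("pics/scene18c.png",cv2.resize(a,None,fx=2.4,fy=2.4,interpolation=cv2.INTER_CUBIC))
E
```

```text
18.3 jig TCP mm [ -1.7 -51.2  91.8] ori [179.99  -0.     9.57] Fjig [-1.04 -1.12  1.45] gap 0.0003 q [ 36.  27. -31.  91.  15.  66. -79.]
```

View pics/scene18c.png

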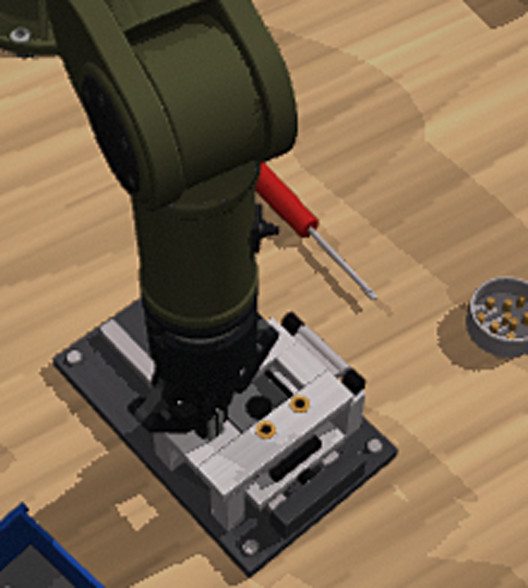

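Emit:
{"api": "carry_out", "payload": {
  "moves": [
    {"translation":[0,0,0.001],"twist":0,"fingers":0},
    {"translation":[0,0,0.001],"twist":0,"fingers":0}
  ]
}}

```text
time_s: 18.6
position: [0.6296, -0.1598, 0.0897]
orientation: [180.0, 0.0, 9.6]
ft_force: [-0.0, -0.2, 0.8]
finger_gap: 0.0001
```

Emit:
{"api": "carry_out", "payload": {
  "moves": [
    {"translation":[0,0,0.001],"twist":0,"fingers":0},
    {"translation":[0,0,0.001],"twist":0,"fingers":0}
  ]
}}

```text
time_s: 18.85
position: [0.6297, -0.1597, 0.0882]
orientation: [180.0, 0.0, 9.6]
ft_force: [-0.9, -1.4, 5.8]
finger_gap: -0.0004
```

```bash
python3 st.py 19 scene
python3 - <<'E'
import cv2
from fit import *
a=cv2.imread("pics/scene19.png")[140:280,180:320]; cv2.imwrite("pics/scene19c.png",cv2.resize(a,None,fx=4,fy=4,interpolation=cv2.INTER_CUBIC))
p=(0.62289,-0.10904,0.16634)
for a in (0,2,4,6,8):
  A=np.radians(a)
  print(a,[ (((proj('scene',w(p,np.array([x,.07-r*np.cos(A)+n*np.sin(A),.086+r*np.sin(A)+n*np.cos(A)])))-[180,140])+.5)*4-.5).round().tolist() for x,r,n in ((.05,.15,.006),(.05,.15,-.006),(-.05,.15,.006),(.05,.012,.006))])
E
```

```text
18.85 jig TCP mm [ -1.7 -51.1  88.2] ori [179.99   0.     9.57] Fjig [-1.16 -1.18  5.79] gap -0.0004 q [ 36.  27. -31.  91.  15.  66. -79.]
0 [[233.0, 431.0], [233.0, 442.0], [97.0, 287.0], [451.0, 259.0]]
2 [[233.0, 426.0], [233.0, 437.0], [97.0, 281.0], [451.0, 259.0]]
4 [[234.0, 420.0], [233.0, 432.0], [97.0, 275.0], [452.0, 258.0]]
6 [[235.0, 414.0], [233.0, 427.0], [97.0, 269.0], [452.0, 257.0]]
8 [[236.0, 408.0], [233.0, 422.0], [98.0, 262.0], [453.0, 256.0]]
```

View pics/scene19c.png

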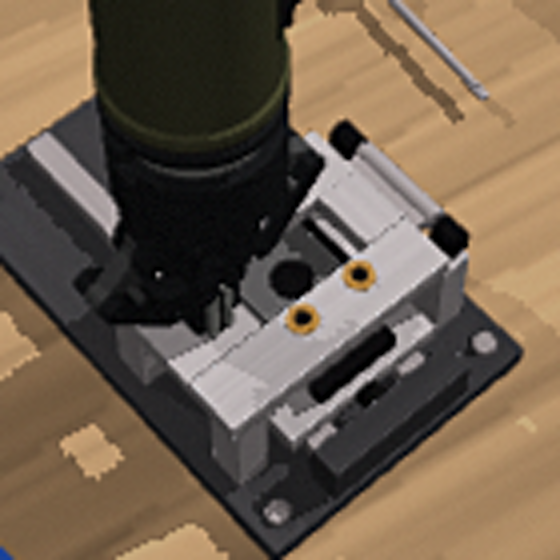

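Emit:
{"api": "carry_out", "payload": {
  "moves": [
    {"translation":[0,0,0.001],"twist":0,"fingers":0},
    {"translation":[0,0,0.001],"twist":0,"fingers":0},
    {"translation":[0,0,0],"twist":0,"fingers":0}
  ]
}}

```text
time_s: 19.27
position: [0.6297, -0.1598, 0.0881]
orientation: [179.9, -0.0, 9.6]
ft_force: [-5.8, 0.1, 12.4]
finger_gap: 0.0004
```

```bash
python3 st.py 20
```

```text
19.27 jig TCP mm [ -1.7 -51.2  88.1] ori [179.94  -0.     9.57] Fjig [-5.7   1.1  12.36] gap 0.0004 q [ 36.  27. -31.  91.  15.  66. -79.]
```

The leaf is blocked on its rest: z stays at 88.1 mm with 12 N down. Lifting off and clearing the view.

Emit:
{"api": "carry_out", "payload": {
  "moves": [
    {"translation":[0,0,-0.005],"twist":0,"fingers":0},
    {"translation":[0,0,-0.03],"twist":0,"fingers":0},
    {"translation":[0,0,-0.05],"twist":0,"fingers":0},
    {"translation":[0,0,-0.05],"twist":0,"fingers":0},
    {"translation":[-0.05,0,-0.03],"twist":0,"fingers":0},
    {"translation":[-0.05,0,0],"twist":0,"fingers":0},
    {"translation":[-0.05,0,0],"twist":0,"fingers":0}
  ]
}}

```text
time_s: 20.15
position: [0.4805, -0.1846, 0.2508]
orientation: [180.0, -0.0, 9.6]
ft_force: [0.2, -0.4, 0.1]
finger_gap: -0.0
```

Emit:
{"api": "carry_out", "payload": {
  "moves": [
    {"translation":[0,0.05,0],"twist":0,"fingers":0},
    {"translation":[0,0.05,0],"twist":0,"fingers":0},
    {"translation":[0,0.05,0],"twist":0,"fingers":0},
    {"translation":[0,0,0],"twist":0,"fingers":0}
  ]
}}

```text
time_s: 20.65
position: [0.5052, -0.3373, 0.2491]
orientation: [-180.0, 0.1, 9.2]
ft_force: [-0.6, 0.8, 0.3]
finger_gap: 0.0001
```

```bash
python3 st.py 21 scene top
python3 - <<'E'
import cv2,numpy as np
from cell import manip
a=cv2.imread("pics/scene21.png")[140:280,180:320]; cv2.imwrite("pics/scene21c.png",cv2.resize(a,None,fx=4,fy=4,interpolation=cv2.INTER_CUBIC))
cv2.imwrite("pics/top21c.png",cv2.resize(cv2.imread("pics/top21.png")[125:265,190:330],None,fx=4,fy=4,interpolation=cv2.INTER_CUBIC))
E
```

```text
20.65 jig TCP mm [-153.9 -205.6  249.1] ori [-1.7997e+02  9.0000e-02  9.1800e+00] Fjig [-0.46  0.89  0.26] gap 0.0001 q [ 53.  15. -27.  87.   7.  80. -54.]
```

View pics/scene21c.png

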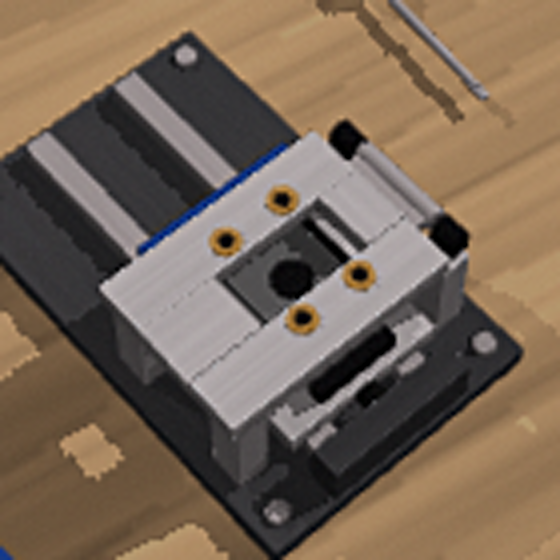

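View pics/top21c.png

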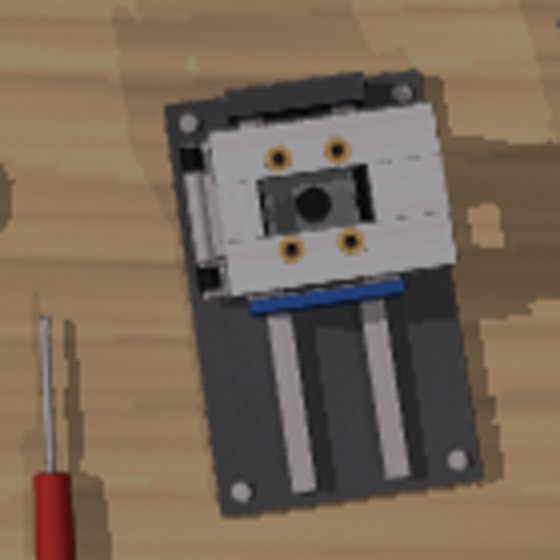

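View pics/top21.png

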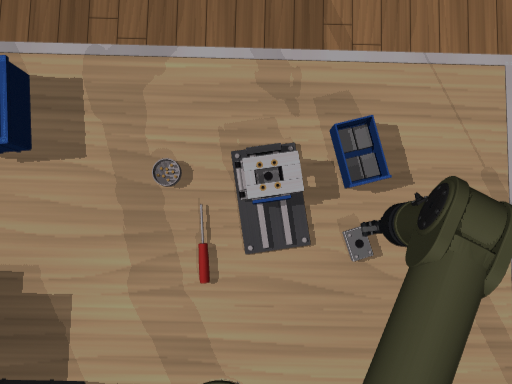

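Run:
```python
from fit import *
import cv2
p=(0.62289,-0.10904,0.16634); c,s=np.cos(p[2]),np.sin(p[2])
def J(X): D=X[:2]-np.array(p[:2]); return np.round([(c*D[0]+s*D[1])*1000,(-s*D[0]+c*D[1])*1000],1)
for u in [(251,314),(403,291)]: print(J(ray('top',[(u[0]+.5)/4-.5+190,(u[1]+.5)/4-.5+125],.078)))
# moved things: compare before/after
a=cv2.imread("pics/top0.png").astype(int);b=cv2.imread("pics/top21.png").astype(int)
for n,(x0,y0,x1,y1) in dict(tin=(150,155,185,190),sd=(195,200,212,290),bin=(328,113,390,190),nh=(342,225,360,263)).items(): print(n,np.abs(a-b)[y0:y1,x0:x1].mean().round(1))
from cell import manip
manip.job_done(); print(manip.observe()["time_s"])
```

```text
[-62.5  48.3]
[-62.  -45.6]
tin 2.9
sd 1.7
bin 4.8
nh 1.7
the job is handed in; nothing more can be done
the job is handed in; nothing more can be done
```

The jig is closed and the job is handed in: the carriage is home against its stop and the leaf lies flat on its rest. The last state reading before hand-in was at 20.65 s.

- **Carriage:** I pushed it in by the blue plate until it would go no further (about 14 N). In the final picture the plate face is at jig x -62.0 to -62.5 mm, against -62 mm for home.
- **Leaf:** I pushed it over slowly, with the last 20 mm in 1–2 mm steps, until it was blocked on its rest at about 12 N. After I lifted off, its corners in the scene picture matched an angle of 0 to within about 1°.
- **Other things on the bench:** The housing still shows centred under the leaf's opening. The tin, screwdriver, bin and second housing look unchanged between the first and last top pictures. The robot is touching nothing, with the wrist force near zero.

**What went wrong or disagreed:**
- **First push:** The fingertips rested on the plate's top edge, at up to 7 N on the wrist, and dragged the carriage about 12 mm. A second try passed over the plate, so I backed off and pushed lower on its face.
- **Fingertip length:** The reported TCP appeared to be 2–4 mm ahead of the fingertips, not the stated 19 mm behind them. From there I judged heights by contact force and the pictures.
- **One check point:** A mid-task estimate of the plate position from the scene camera was off by about 14 mm. I put this down to misread pixels, since the top camera and the contact force both agreed on home.

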